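Tighten the mould press with its crank key to the first click

ROBOT

A 6-joint arm with a two-finger parallel gripper is mounted at the origin on the work surface. World frame = base frame: x ahead of the robot, y to its left, z up, the work surface at z = 0. Lengths are in m, angles in rad, forces in N, time in s.
With the tool pointing down it reaches from about 0.325 to 0.75 m from the base axis. Payload 7.6 kg.
Tool frame: the origin (TCP) lies on the centre line of the jaws, within the pads' length; the fingertips stand 19 mm ahead of it and the grasp point (between the pads) is the TCP; z points along the fingers, y is the direction in which the jaws open and shut (so a half turn about z gives the same grasp; the last joint's range is limited). The gripper opens to 85 mm and grips with 20 to 120 N. Pads are 22 mm wide; open, the fingers measure 114 mm over their backs; the gripper's body (76 mm by 85 mm) begins 54 mm behind the grasp point. The pads swing forward as they close: fully open they stand 13 mm farther back than shut.
Start: joints at [1.245, 0.052, 1.401, -0, 1.689, -0.07], TCP at [0.133, 0.508, 0.25] pointing down, gripper open.
Joint ranges: [-2.9, 2.9], [-0.91, 2.17], [0.12, 2.37], [-1.06, 4.2], [0.26, 2.73], [-2.93, 2.93]. Speed limits (rad/s): [2.57, 2.57, 3.01, 3.14, 3.14, 3.14].

INTERFACE

Orientations are given as [roll, pitch, yaw] about the fixed x, y, z axes, in that order (R = Rz(yaw) Ry(pitch) Rx(roll)).
In Python, from bench import telemetry, cams, ctrl gives the robot as it stands.
- The arm moves only by the shell command python3 -m crank 'ROWS' [FORCE]. ROWS is JSON, a list of rows, each an object of numbers: "tx", "ty", "tz": the shift along the world's x, y, z in m; "rx", "ry", "rz": the turn, a rotation vector about the world's x, y, z in rad; "fingers": the opening, from -1 (shut) to 1 (fully open). In form: [{"tx": .., "ty": .., "tz": .., "rx": .., "ry": .., "rz": .., "fingers": ..}, ...]. A call has 1 to 8 rows; each row shifts and turns the commanded pose from where the row before left it; what a row does not reach is not made up. A row lasts 1/8 s, in which the tool goes at most 62.5 mm and 10.7 degrees, less where a joint would pass 70% of its speed; a pose out of reach is approached as far as the arm can. A call with a gripper value outside its range is refused whole. The fingers move at their own pace and stop on an object; FORCE is the grip in N (left out, the last holds). Time passes only in rows, so rows that do not move let the fingers close. It gives the time, the measured TCP pose, the force and the opening at its end, in the units of the state.
- telemetry.get_state(): the state, without advancing time (a new reading comes with each control period).
- cams.camera(name): name is "scene" or "top"; returns a dict with "img" (384x512x3 uint8, red, green, blue), "depth" (384x512 float32, m along the optical axis (not along the pixel's ray), 0 where there is no reading), "vfov" (degrees; the focal length in pixels is half the picture's height over the tangent of half this angle, whatever the lens; pixels are square), "cx", "cy" (the principal point, pixels), "extrinsics" (4x4, takes a point from camera to world coordinates). Camera axes: x right, y down, z forward; pixel columns grow to the right and rows downward; lengths in m; the calibration is good to about 2 mm. A picture is of the moment at which its call begins.
- ctrl.finish_job(): hands the job in, once; it reports no verdict.
The state is a dict: "clock": time; "q": joint angles; "dq": joint speeds; "joint_efforts": joint torques, N m; "tcp_pos": TCP position; "orientation": TCP orientation; "wrist_force": force on the tool from outside, world axes, zero at the start; "ft_torque": the same for the moment, N m; "grip_width": finger opening in m.
Only numpy, scipy, OpenCV 4.12 (cv2) and the standard library are available. Lean on these libraries where they do the work, as an engineer would, in place of code of your own. Each camera call takes 0.05 s, during which the arm holds its last target.

TASK

Put the loose crank key on the square head of the mould press's screw, right down and lying level, and let go of it. Then take it again by its upright knob and turn the screw clockwise (seen from above) until the torque clutch clicks once; stop there without tightening any further, and let go, leaving the key on the screw. Leave the spare mould, the beaker and the spanner alone.

Things in the scene. Friction and masses are not known exactly. Their poses are not given: they have to be found in the camera images.
- crank_arm (a point): loose flat steel crank key, 162 mm long, about 450 g, starts flat on the bench, knob up: square hub, arm 24 mm wide and 18 mm thick, upright knob. Point on the arm to pinch across it, 52 mm from the hub hole's axis, 68 from the knob's, 9 above the flat underside. Centre of mass 36 mm from the hole's axis. x from hub to knob, z up
- crank_hub (a point): the crank key's hub, 50 x 50 mm and 30 mm high, with a square hole 29 mm wide right through; this point is the centre of the hole at the key's underside. Same axes as crank_arm: the hole's sides are parallel to x and y
- crank_knob (a point): the crank key's dark wooden knob, an upright cylinder 32 mm across and 42 mm high standing on the arm, 120 mm from the hole's axis; this point is its centre, 39 mm above the key's underside. Same axes as crank_arm
- press_head (a point): top face of the steel disc (88 mm across, some 149 mm above the bench) on the press's screw, on the axis: the key comes to rest on it. A square post stands there, 26 mm wide, 27 high, its top 7 mm tapering to 19. x, y parallel to the post's sides, z up: the key fits four ways, with 0.1 rad of play. Turns freely (under 0.3 N m) clockwise for 0.3-0.9 rad; where it comes tight cannot be seen
- clutch (a joint): angle in rad, clockwise, of the disc against the collar under it. 0 at first; at most 0.08 while torque rises to the set 1.0-1.1 N m (about 9 N at the knob), then gives way: torque falls to nothing by 0.13 (6-8 mm on at the knob), whence it jumps by itself to 0.26 and stays, even let go: the one click. Let go before 0.13 it returns to 0. Beyond 0.26 it stiffens and overtightens: 1.9 N m at 0.325
- press: the mould press, fixed to the bench: steel base 150 x 210 mm, a closed reddish-brown mould, two columns and a grey bridge (56 x 212 mm, along y) with the screw in its middle. Bridge top 130 mm, column nuts 138 mm, tip of the screw's post 176 mm above the bench. Origin at the centre of its underside
- spare_mould: bystander: loose half of a reddish-brown grooved mould, 84 x 170 x 29 mm; origin at the centre of its underside
- beaker: bystander: green plastic beaker, 72 mm across, 85 mm high; origin at the centre of its underside
- spanner: bystander: steel spanner about 180 mm long lying flat along its x; origin under its middle

How it is judged:
By the outcome, as a careful person would: the job done as asked, in the order asked, and still so for the second after the job is handed in, with the robot touching nothing.
It also fails if it takes over 61 s, if anything falls off the work surface, if the arm or the gripper's body presses on something with over 40 N, if the wrist force passes 120 N, or if a joint passes its speed limit or range.

## Working session

There is one attempt and no reset: what is moved stays moved. The work goes in short steps, Python scripts to look and compute and a shell command to move; the robot and the scene stay as the last step left them, time stands still between calls to the robot, and variables do not carry over. Pictures are saved under pics/ and viewed, and the job is handed in when it is done.

```bash
ls; mkdir -p pics; python3 - <<'E'
from bench import telemetry,cams
import cv2
print(telemetry.get_state())
for n in("scene","top"):
    c=cams.camera(n); cv2.imwrite(f"pics/{n}0.png",c["img"][:,:,::-1]); print(n,c["vfov"],c["cx"],c["cy"],c["extrinsics"].round(4).tolist())
E
```

```text
pics
{'clock': 0.0, 'q': array([ 1.24470728e+00,  5.28578906e-02,  1.40173490e+00, -3.60812282e-06,
        1.68861873e+00, -7.02964028e-02]), 'dq': array([-2.62090659e-04, -7.11580818e-05,  3.79704746e-04,  8.29507531e-04,
        7.78413375e-04, -1.21131993e-03]), 'joint_efforts': array([-2.07228450e-04, -3.81668615e+01, -3.60188556e+01, -7.27685483e-05,
        6.10143135e-03, -1.77563061e-05]), 'tcp_pos': array([0.13271918, 0.50766044, 0.24945622]), 'orientation': array([-3.13997753e+00, -1.10131915e-04,  2.88579950e+00]), 'wrist_force': array([-0.37894873, -0.17714163, -0.36513515]), 'ft_torque': array([0.0039225 , 0.01017705, 0.02842224]), 'grip_width': 0.08556661203908851}
scene 52.877116458273605 246.58817531295543 196.11823653458134 [[0.1082, 0.7014, -0.7045, 1.3061], [0.9941, -0.0801, 0.073, -0.0647], [-0.0052, -0.7083, -0.7059, 0.777], [0.0, 0.0, 0.0, 1.0]]
top 51.71865654261143 252.35700082570239 193.68904652322095 [[-0.0217, -0.9956, 0.0909, 0.5496], [-0.9997, 0.0207, -0.0123, 0.0183], [0.0103, -0.0911, -0.9958, 1.2082], [0.0, 0.0, 0.0, 1.0]]
```

View pics/scene0.png

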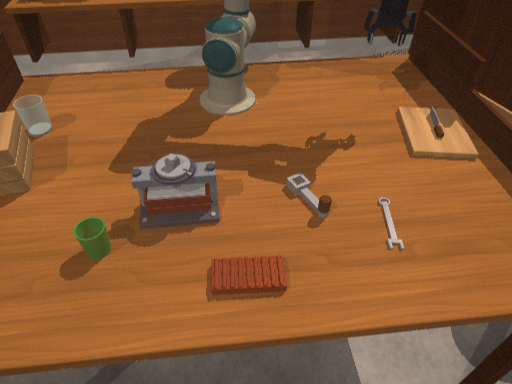

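View pics/top0.png

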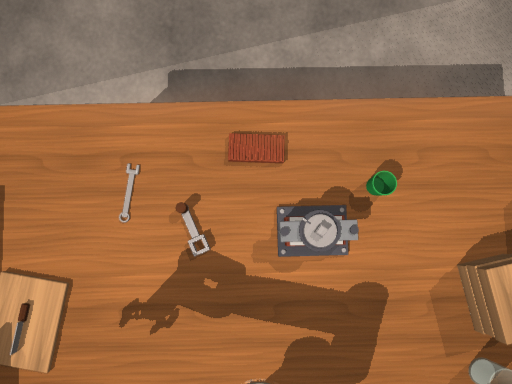

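```bash
cat > h.py <<'E'
import numpy as np,cv2
from bench import telemetry,cams
def cam(n):
    c=cams.camera(n); c["f"]=c["img"].shape[0]/2/np.tan(np.radians(c["vfov"]/2)); return c
def rays(c,uv):
    uv=np.atleast_2d(uv).astype(float)
    d=np.c_[(uv[:,0]-c["cx"])/c["f"],(uv[:,1]-c["cy"])/c["f"],np.ones(len(uv))]
    return d@c["extrinsics"][:3,:3].T
def onplane(c,uv,z):
    d=rays(c,uv);o=c["extrinsics"][:3,3]
    return o+d*((z-o[2])/d[:,2])[:,None]
def cloud(c):
    v,u=np.mgrid[:384,:512]; uv=np.c_[u.ravel(),v.ravel()]
    P=c["extrinsics"][:3,3]+rays(c,uv)*c["depth"].reshape(-1,1); return P.reshape(384,512,3)
def proj(c,p):
    p=np.atleast_2d(p);q=(p-c["extrinsics"][:3,3])@c["extrinsics"][:3,:3]
    return np.c_[q[:,0]/q[:,2]*c["f"]+c["cx"],q[:,1]/q[:,2]*c["f"]+c["cy"]]
def crop(c,x0,y0,w,h,s,fn):
    cv2.imwrite(fn,cv2.resize(np.ascontiguousarray(c["img"][y0:y0+h,x0:x0+w,::-1]),None,fx=s,fy=s,interpolation=cv2.INTER_CUBIC))
E
python3 - <<'E'
from h import *
c=cam("top"); print(c.keys())
a=c["img"][195:265,165:235];b=c["img"][195:265,285:355]
cv2.imwrite("pics/t1.png",cv2.resize(np.hstack([a,b])[:,:,::-1].copy(),None,fx=5,fy=5,interpolation=cv2.INTER_CUBIC))
s=cam("scene")
a=s["img"][145:225,130:225];b=s["img"][145:225,255:350]
cv2.imwrite("pics/s1.png",cv2.resize(np.hstack([b,a])[:,:,::-1].copy(),None,fx=4,fy=4,interpolation=cv2.INTER_CUBIC))
for c in (c,s):
    P=cloud(c)
    hsv=cv2.cvtColor(c["img"],cv2.COLOR_RGB2HSV)
    for n,zl,zh,box in(("disc",.14,.155,(.2,.8,-.4,.1)),("post",.165,.185,(.2,.8,-.4,.1)),("knob",.05,.07,(.3,.7,.1,.35)),("hub",.024,.036,(.3,.7,.1,.35)),("arm",.012,.0225,(.3,.7,.1,.35)),("beaker",.06,.12,(.3,.8,-.5,-.2)),("spmould",.02,.05,(.6,.85,-.2,.15))):
        m=(P[...,2]>zl)&(P[...,2]<zh)&(P[...,0]>box[0])&(P[...,0]<box[1])&(P[...,1]>box[2])&(P[...,1]<box[3])&(c["depth"]>0)
        q=P[m]
        if len(q)==0: print(n,0);continue
        r=cv2.minAreaRect((q[:,:2]*1000).astype(np.float32))
        print(n,len(q),q.mean(0).round(4),"rect",np.round(r[0],1),np.round(r[1],1),round(r[2],1))
E
```

```text
dict_keys(['img', 'depth', 'vfov', 'cx', 'cy', 'extrinsics', 'f'])
disc 1147 [ 0.545  -0.1711  0.1472] rect [ 545.  -172.5] [183.3 110.4] 61.6
post 101 [ 0.5452 -0.172   0.1752] rect [ 545.3 -172.7] [25.1 25.7] 53.9
knob 98 [0.6196 0.2116 0.06  ] rect [620.1 211.6] [29.4 29.2] 88.5
hub 205 [0.5142 0.1673 0.0305] rect [558. 186.] [154.4  49.9] 22.6
arm 232 [0.5681 0.1902 0.0182] rect [556.9 179.7] [135.2  39.9] 22.1
beaker 323 [ 0.6416 -0.3417  0.0781] rect [ 612.1 -306.5] [ 76.2 258.9] 46.0
spmould 1601 [ 0.7885 -0.0165  0.0267] rect [719.  -46.1] [324.8 184.9] 23.9
disc 564 [ 0.5578 -0.1713  0.1469] rect [ 553.2 -173.4] [98.1 97.5] 86.7
post 94 [ 0.551  -0.1727  0.1718] rect [ 547.9 -172.3] [25.8 26.4] 50.4
knob 102 [0.6247 0.2113 0.0571] rect [622.7 212.7] [29.5 31.9] 51.4
hub 217 [0.5364 0.1745 0.0283] rect [562.2 188.1] [163.4  51.6] 23.1
arm 281 [0.5598 0.1831 0.0167] rect [561.4 188. ] [159.1  50.8] 23.9
beaker 1046 [ 0.6234 -0.3022  0.0792] rect [ 620.8 -302.6] [ 76.9 253.1] 38.1
spmould 2246 [ 0.8026 -0.0115  0.0244] rect [725.4 -44.7] [316.2 187.2] 24.3
```

View pics/t1.png

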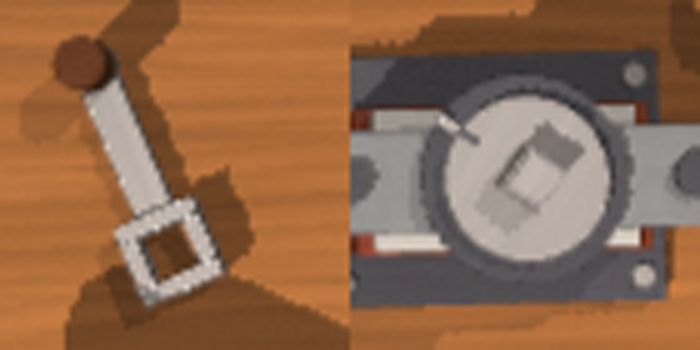

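View pics/s1.png

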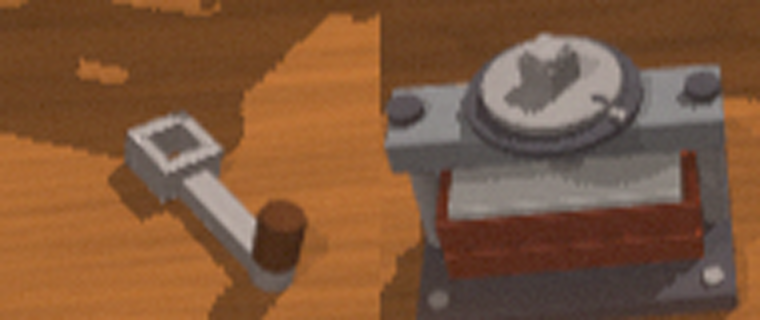

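```bash
python3 - <<'E'
from h import *
hub0=np.array([.51,.166]);ax=np.array([.5455,-.1725])
for n in("top","scene"):
    c=cam(n);P=cloud(c);ok=c["depth"]>0
    hsv=cv2.cvtColor(c["img"],cv2.COLOR_RGB2HSV)
    # hub top face
    d=np.linalg.norm(P[...,:2]-hub0,axis=2)
    m=ok&(d<.06)&(abs(P[...,2]-.03)<.005)
    r=cv2.minAreaRect((P[m][:,:2]*1000).astype(np.float32));print(n,"hub",r,m.sum())
    # knob top by colour: dark brown contour -> plane z .06
    m=ok&(np.linalg.norm(P[...,:2]-[.62,.2116],axis=2)<.03)&(P[...,2]>.056)
    k=onplane(c,np.argwhere(m)[:,::-1],.06);(e)=cv2.minEnclosingCircle((k[:,:2]*1000).astype(np.float32));print("knob",e)
    kc=np.array(e[0]);print("yaw hub->knob",np.arctan2(*(kc-r[0])[::-1]),np.linalg.norm(kc-r[0]))
    # disc: top bright face
    d=np.linalg.norm(P[...,:2]-ax,axis=2)
    m=ok&(d<.06)&(abs(P[...,2]-.149)<.006)
    k=onplane(c,np.argwhere(m)[:,::-1],.149)[:,:2]*1000
    hull=cv2.convexHull(k.astype(np.float32)); print("disc",cv2.fitEllipse(hull),cv2.minEnclosingCircle(hull),P[m][:,2].mean())
    for lo in(.155,.16,.17):
        m=ok&(d<.03)&(P[...,2]>lo)
        q=(P[m]*1000).astype(np.float32);print("post",lo,len(q),cv2.minAreaRect(q[:,:2].copy()))
c=cam("top"); crop(c,290,200,60,60,10,"pics/t2.png")
c=cam("scene"); crop(c,145,150,60,45,12,"pics/s2.png")
E
```

```text
top hub ((515.4298706054688, 168.8531036376953), (62.674198150634766, 50.32645797729492), 22.636594772338867) 185
knob ((620.0455322265625, 211.59927368164062), 15.695786476135254)
yaw hub->knob 0.3878998408034886 113.01182110666599
disc ((544.0172119140625, -172.00607299804688), (104.1361312866211, 109.68568420410156), 177.21542358398438) ((544.8682861328125, -171.5948486328125), 55.12776565551758) 0.14943332033227852
post 0.155 114 ((547.5289916992188, -175.52992248535156), (29.2591495513916, 36.04439163208008), 45.3204345703125)
post 0.16 108 ((545.1912841796875, -172.70054626464844), (25.992250442504883, 25.862180709838867), 54.585304260253906)
post 0.17 92 ((544.868896484375, -172.7583770751953), (25.612470626831055, 24.895570755004883), 53.3722038269043)
scene hub ((510.3260803222656, 166.4788360595703), (52.93265151977539, 52.49443054199219), 24.393630981445312) 168
knob ((624.8773193359375, 211.7172393798828), 16.002748489379883)
yaw hub->knob 0.37611811124482675 123.16046238358575
disc ((554.0032958984375, -169.17160034179688), (86.59427642822266, 100.87248992919922), 132.09169006347656) ((552.2421264648438, -164.66285705566406), 51.929203033447266) 0.1472595207345225
post 0.155 142 ((546.9879150390625, -172.9884490966797), (27.396501541137695, 27.850175857543945), 53.0039176940918)
post 0.16 118 ((548.074462890625, -173.80706787109375), (27.396501541137695, 25.12942886352539), 53.0039176940918)
post 0.17 63 ((547.8824462890625, -174.3640594482422), (23.581790924072266, 23.93006134033203), 54.04853057861328)
```

View pics/t2.png

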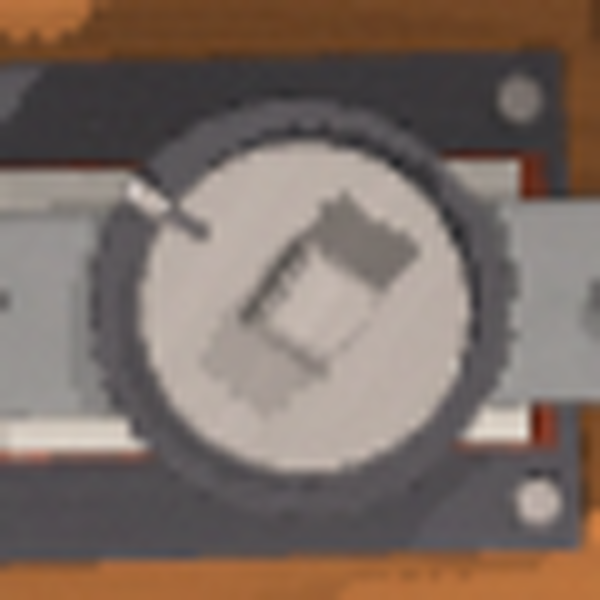

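View pics/s2.png

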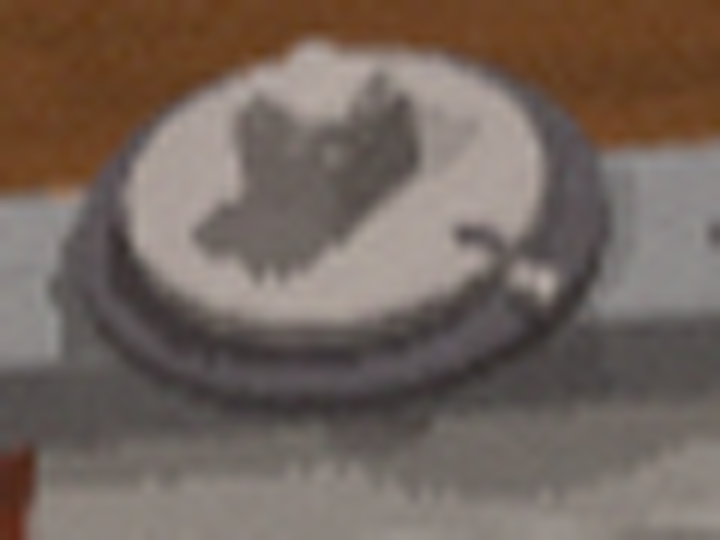

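```bash
python3 -m crank '[{"tx":0.03,"ty":-0.023,"rz":-0.178,"fingers":1},{"tx":0.03,"ty":-0.023,"rz":-0.178,"fingers":1},{"tx":0.03,"ty":-0.023,"rz":-0.178,"fingers":1},{"tx":0.03,"ty":-0.023,"rz":-0.178,"fingers":1},{"tx":0.03,"ty":-0.023,"rz":-0.178,"fingers":1},{"tx":0.03,"ty":-0.023,"rz":-0.178,"fingers":1},{"tx":0.03,"ty":-0.023,"rz":-0.178,"fingers":1},{"tx":0.03,"ty":-0.023,"rz":-0.178,"fingers":1}]' 60
python3 -m crank '[{"tx":0.03,"ty":-0.023,"rz":-0.178,"fingers":1},{"tx":0.03,"ty":-0.023,"rz":-0.178,"fingers":1},{"tx":0.03,"ty":-0.023,"rz":-0.178,"fingers":1},{"tx":0.03,"ty":-0.023,"rz":-0.178,"tz":-0.03,"fingers":1},{"tx":0.03,"ty":-0.023,"tz":-0.04,"rz":-0.178,"fingers":1},{"tx":0.03,"ty":-0.023,"tz":-0.04,"rz":-0.178,"fingers":1},{"fingers":1},{"fingers":1}]' 60
```

```text
invalid input at $[0]: expected keys tx, ty, tz, rx, ry, rz, fingers
invalid input at $[0]: expected keys tx, ty, tz, rx, ry, rz, fingers
```

All seven keys are required in each row.

```bash
python3 -m crank '[{"tx":0.03,"ty":-0.023,"tz":0,"rx":0,"ry":0,"rz":-0.178,"fingers":1},{"tx":0.03,"ty":-0.023,"tz":0,"rx":0,"ry":0,"rz":-0.178,"fingers":1},{"tx":0.03,"ty":-0.023,"tz":0,"rx":0,"ry":0,"rz":-0.178,"fingers":1},{"tx":0.03,"ty":-0.023,"tz":0,"rx":0,"ry":0,"rz":-0.178,"fingers":1},{"tx":0.03,"ty":-0.023,"tz":0,"rx":0,"ry":0,"rz":-0.178,"fingers":1},{"tx":0.03,"ty":-0.023,"tz":0,"rx":0,"ry":0,"rz":-0.178,"fingers":1},{"tx":0.03,"ty":-0.023,"tz":0,"rx":0,"ry":0,"rz":-0.178,"fingers":1}]' 60
```

```text
clock: 1.27
tcp_pos: [0.3437, 0.3461, 0.2504]
orientation: [3.141, -0.0, 1.634]
wrist_force: [-0.6, 0.1, 0.5]
grip_width: 0.0852
```

```bash
python3 -m crank '[{"tx":0.0304,"ty":-0.023,"tz":0,"rx":0,"ry":0,"rz":-0.178,"fingers":1},{"tx":0.0304,"ty":-0.023,"tz":0,"rx":0,"ry":0,"rz":-0.178,"fingers":1},{"tx":0.0304,"ty":-0.023,"tz":-0.02,"rx":0,"ry":0,"rz":-0.178,"fingers":1},{"tx":0.0304,"ty":-0.023,"tz":-0.03,"rx":0,"ry":0,"rz":-0.178,"fingers":1},{"tx":0.0304,"ty":-0.023,"tz":-0.03,"rx":0,"ry":0,"rz":-0.178,"fingers":1},{"tx":0.0304,"ty":-0.023,"tz":-0.03,"rx":0,"ry":0,"rz":-0.178,"fingers":1},{"tx":0.0304,"ty":-0.023,"tz":-0.03,"rx":0,"ry":0,"rz":-0.178,"fingers":1},{"tx":0,"ty":0,"tz":0,"rx":0,"ry":0,"rz":0,"fingers":1}]' 60
```

```text
clock: 2.28
tcp_pos: [0.5554, 0.1838, 0.1067]
orientation: [-3.141, 0.006, 0.39]
wrist_force: [0.8, -0.2, 0.4]
grip_width: 0.0854
```

```bash
python3 -m crank '[{"tx":0.002,"ty":0.002,"tz":-0.03,"rx":0,"ry":0,"rz":0,"fingers":1},{"tx":0,"ty":0,"tz":-0.03,"rx":0,"ry":0,"rz":0,"fingers":1},{"tx":0,"ty":0,"tz":-0.024,"rx":0,"ry":0,"rz":0,"fingers":1},{"tx":0,"ty":0,"tz":0,"rx":0,"ry":0,"rz":0,"fingers":1}]' 60
python3 - <<'E'
from h import *
c=cam("scene");crop(c,240,100,120,130,5,"pics/s3.png")
E
```

```text
clock: 2.78
tcp_pos: [0.5563, 0.1883, 0.0253]
orientation: [-3.141, 0.003, 0.396]
wrist_force: [0.2, -0.2, 0.7]
grip_width: 0.0855
```

View pics/s3.png

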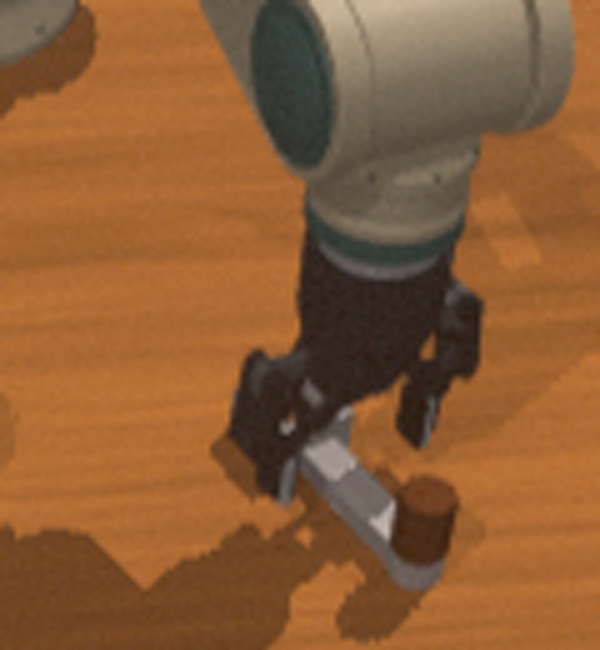

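The jaws straddle the arm (arm at about px (340,450) of the crop), knob clear at (425,510). Closing.

```bash
python3 -m crank '[{"tx":0.001,"ty":-0.002,"tz":-0.0025,"rx":0,"ry":0,"rz":0,"fingers":1},{"tx":0,"ty":0,"tz":0,"rx":0,"ry":0,"rz":0,"fingers":-1},{"tx":0,"ty":0,"tz":0,"rx":0,"ry":0,"rz":0,"fingers":-1},{"tx":0,"ty":0,"tz":0,"rx":0,"ry":0,"rz":0,"fingers":-1},{"tx":0,"ty":0,"tz":0,"rx":0,"ry":0,"rz":0,"fingers":-1},{"tx":0,"ty":0,"tz":0,"rx":0,"ry":0,"rz":0,"fingers":-1}]' 70
```

```text
clock: 3.58
tcp_pos: [0.5588, 0.1865, 0.0246]
orientation: [-3.141, -0.001, 0.394]
wrist_force: [-2.8, 2.9, 5.7]
grip_width: 0.022
```

```bash
python3 -m crank '[{"tx":0,"ty":0,"tz":0.02,"rx":0,"ry":0,"rz":0,"fingers":-1},{"tx":0,"ty":0,"tz":0.05,"rx":0,"ry":0,"rz":0,"fingers":-1},{"tx":0,"ty":0,"tz":0.055,"rx":0,"ry":0,"rz":0,"fingers":-1},{"tx":0,"ty":0,"tz":0.055,"rx":0,"ry":0,"rz":0,"fingers":-1},{"tx":0,"ty":0,"tz":0.03,"rx":0,"ry":0,"rz":0,"fingers":-1},{"tx":0,"ty":0,"tz":0,"rx":0,"ry":0,"rz":0,"fingers":-1}]' 70
python3 - <<'E'
from h import *
s=cam("scene");crop(s,240,40,140,170,3.5,"pics/s4.png")
c=cam("top");crop(c,140,150,120,120,5,"pics/t4.png")
E
```

```text
clock: 4.32
tcp_pos: [0.5594, 0.1858, 0.2368]
orientation: [3.14, -0.005, 0.393]
wrist_force: [0.0, 1.4, -6.2]
grip_width: 0.0222
```

View pics/s4.png

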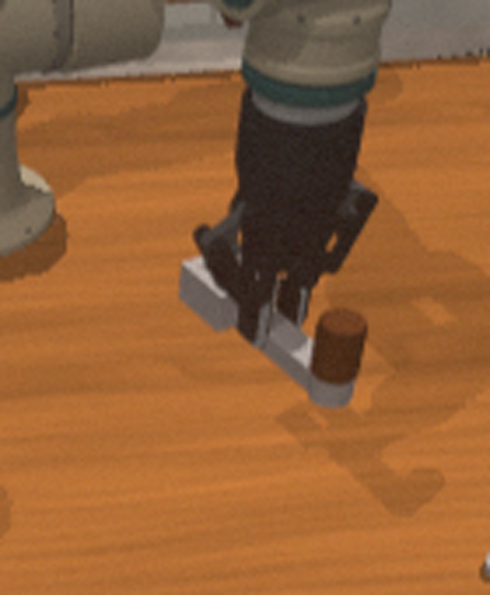

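View pics/t4.png

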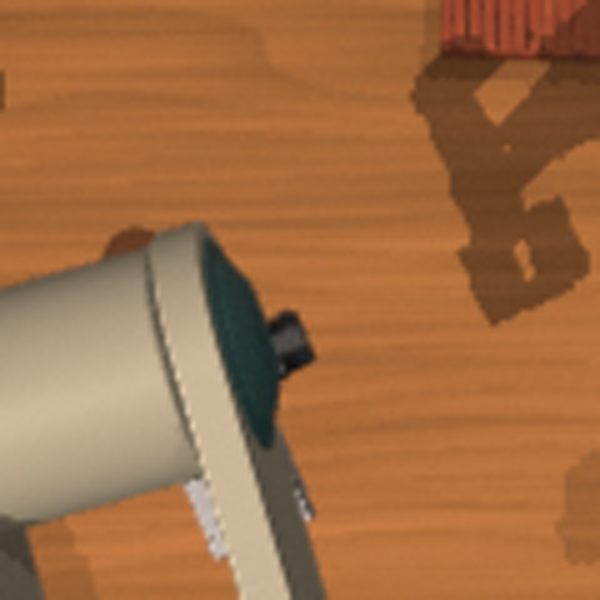

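```bash
cat > key.py <<'E'
from h import *
def key(c,tcp,yaw,und):
    """points on the key near the held pose: local coords relative to TCP, x along yaw"""
    P=cloud(c);R=np.array([[np.cos(yaw),np.sin(yaw)],[-np.sin(yaw),np.cos(yaw)]])
    L=P.copy();L[...,:2]=(P[...,:2]-tcp[:2])@R.T;L[...,2]-=und
    ok=c["depth"]>0
    return L,ok
E
python3 - <<'E'
from key import *
s=cam("scene");st=telemetry.get_state();t=st["tcp_pos"];yaw=st["orientation"][2];und=t[2]-.0246
print(t,yaw)
L,ok=key(s,t,yaw,und)
hsv=cv2.cvtColor(s["img"],cv2.COLOR_RGB2HSV).astype(int)
m=ok&(abs(L[...,0]-.068)<.03)&(abs(L[...,1])<.03)&(L[...,2]>.02)&(L[...,2]<.08)
q=L[m]*1000;print("knob",len(q),q.min(0),q.max(0)); top=q[q[:,2]>np.percentile(q[:,2],65)]
print("knobtop z",np.percentile(q[:,2],[50,70,80,90,97]).round(1),"y",q[:,1].min(),q[:,1].max(), "x top",top[:,0].min(),top[:,0].max())
m=ok&(L[...,0]<-.02)&(L[...,0]>-.09)&(abs(L[...,1])<.045)&(L[...,2]>-.02)&(L[...,2]<.045)
q=L[m]*1000;print("hub",len(q),q.min(0),q.max(0))
for lo in range(-85,-15,8):
    b=q[(q[:,0]>=lo)&(q[:,0]<lo+8)]
    if len(b): print(lo,len(b),np.percentile(b[:,2],[3,50,97]).round(1),np.percentile(b[:,1],[3,97]).round(1))
m=ok&(L[...,0]<.055)&(L[...,0]>.01)&(abs(L[...,1])<.03)&(L[...,2]>-.02)&(L[...,2]<.035)
q=L[m]*1000;print("arm")
for lo in range(10,55,6):
    b=q[(q[:,0]>=lo)&(q[:,0]<lo+6)]
    if len(b): print(lo,len(b),np.percentile(b[:,2],[3,50,95]).round(1),np.percentile(b[:,1],[3,97]).round(1))
E
```

```text
[0.55777112 0.18557617 0.23102417] 0.39363949673665655
knob 285 [ 52.44889715 -19.02005032  20.36390052] [85.68742323 13.94002887 61.37548763]
knobtop z [47.9 57.3 58.7 59.8 60.6] y -19.02005032453551 13.940028870274388 x top 52.448897152167525 84.2880086833519
hub 216 [-75.85415118 -28.15209121  -1.33482574] [-21.6598885   22.89421083  30.98449007]
-77 26 [ 0.8 25.2 30.5] [-27.1 -12.3]
-69 34 [ 1.3 20.7 30.4] [-27.5 -12.2]
-61 24 [ 3.8 21.7 29.6] [-27.4  -8.7]
-53 23 [ 2.3 18.2 29.9] [-27.4 -19.6]
-45 24 [ 1.  18.9 30.6] [-27.1 -22.4]
-37 27 [-0.4 15.7 29.8] [-28.  -22.2]
-29 58 [ 1.4 14.9 27.8] [-26.5  22. ]
arm
10 57 [ 3.1 17.8 33.5] [-19.3  14.7]
16 24 [ 3. 16. 19.] [-14.4   9.1]
22 24 [ 3.5 16.9 19.5] [-14.7   8.6]
28 26 [ 2.7 16.7 19.2] [-14.5   7.8]
34 23 [ 2.2 16.9 18.6] [-14.1   4.1]
40 20 [ 2.5 15.4 18.2] [-14.6  -1.5]
46 11 [ 3.2 14.3 17.7] [-14.8  -8.1]
52 7 [ 2.2 10.6 17.2] [-14.6 -11.1]
```

Key held level; hub centre about 51 mm behind the TCP. Moving over the post.

```bash
python3 -m crank '[{"tx":0.0027,"ty":-0.035,"tz":0,"rx":0,"ry":0,"rz":0.076,"fingers":-1},{"tx":0.0027,"ty":-0.05,"tz":0,"rx":0,"ry":0,"rz":0.076,"fingers":-1},{"tx":0.0027,"ty":-0.05,"tz":0,"rx":0,"ry":0,"rz":0.076,"fingers":-1},{"tx":0.0027,"ty":-0.05,"tz":0,"rx":0,"ry":0,"rz":0.076,"fingers":-1},{"tx":0.0027,"ty":-0.05,"tz":0,"rx":0,"ry":0,"rz":0.076,"fingers":-1},{"tx":0.0027,"ty":-0.05,"tz":0,"rx":0,"ry":0,"rz":0.076,"fingers":-1},{"tx":0.0025,"ty":-0.0315,"tz":0,"rx":0,"ry":0,"rz":0.075,"fingers":-1},{"tx":0,"ty":0,"tz":0,"rx":0,"ry":0,"rz":0,"fingers":-1}]' 70
python3 - <<'E'
from h import *
s=cam("scene");crop(s,120,60,140,160,3.7,"pics/s5.png")
c=cam("top");crop(c,260,170,120,100,5,"pics/t5.png")
st=telemetry.get_state();print(st["tcp_pos"],st["orientation"],st["clock"])
E
```

```text
clock: 5.48
tcp_pos: [0.5763, -0.1327, 0.2308]
orientation: [-3.137, 0.002, 0.922]
wrist_force: [0.5, 0.5, -5.3]
grip_width: 0.022
[ 0.57670023 -0.13028157  0.23164335] [-3.13791885e+00  9.57550802e-04  9.23694390e-01] 5.575
```

View pics/s5.png

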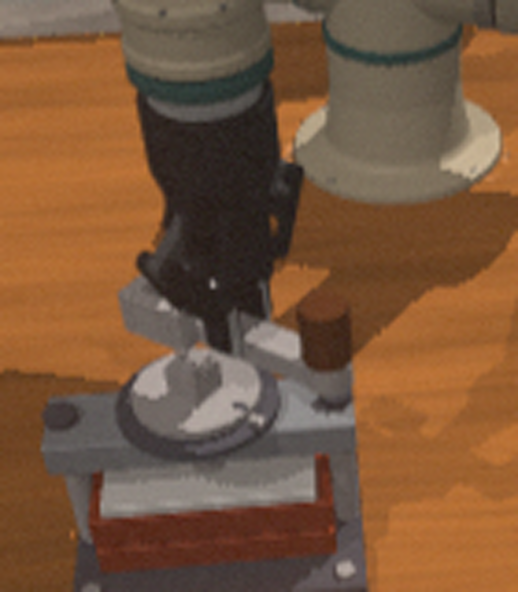

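View pics/t5.png

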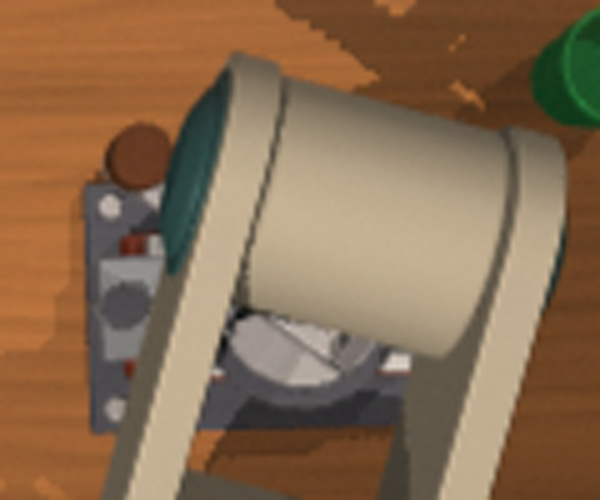

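```bash
python3 - <<'E'
from key import *
s=cam("scene");st=telemetry.get_state();t=st["tcp_pos"];yaw=st["orientation"][2];und=t[2]-.0246+.004
print(t,yaw,st["wrist_force"])
L,ok=key(s,t,yaw,und)
m=ok&(abs(L[...,0]-.068)<.03)&(abs(L[...,1])<.03)&(L[...,2]>.02)&(L[...,2]<.08)
q=L[m]*1000;print("knob",len(q),np.percentile(q,[1,99],axis=0).round(1))
m=ok&(L[...,0]<-.02)&(L[...,0]>-.09)&(abs(L[...,1])<.045)&(L[...,2]>-.015)&(L[...,2]<.045)
q=L[m]*1000;print("hub",len(q),np.percentile(q,[1,99],axis=0).round(1))
P=cloud(s);d=np.linalg.norm(P[...,:2]-[.546,-.172],axis=2)
for a,b in((.152,.169),(.152,.18)):
    m=ok&(d<.03)&(P[...,2]>a)&(P[...,2]<b);r=cv2.minAreaRect((P[m][:,:2]*1000).astype(np.float32));print(r,m.sum())
    q=L[m]*1000;print("post local",np.percentile(q,[1,99],axis=0).round(1))
E
```

```text
[ 0.57689939 -0.12975243  0.23218397] 0.9247476223564712 [ 0.7535844   0.20216412 -5.72008293]
knob 262 [[ 53.3 -18.2  20.8]
 [ 83.1  10.9  55.4]]
hub 280 [[-76.7 -28.1  -5.4]
 [-22.7   3.5  25.1]]
((555.3494873046875, -172.5867919921875), (19.295278549194336, 36.756832122802734), 4.3001389503479) 91
post local [[-66.9 -16.3 -58.9]
 [-38.5  10.3 -42.7]]
((548.283935546875, -173.98944091796875), (31.33368682861328, 25.856916427612305), 58.53506851196289) 155
post local [[-66.2 -16.1 -58.8]
 [-38.7  10.1 -36.1]]
```

```bash
python3 -m crank '[{"tx":-0.0007,"ty":-0.001,"tz":-0.02,"rx":0,"ry":0,"rz":0,"fingers":-1},{"tx":0,"ty":0,"tz":-0.01,"rx":0,"ry":0,"rz":0,"fingers":-1},{"tx":0,"ty":0,"tz":-0.005,"rx":0,"ry":0,"rz":0,"fingers":-1},{"tx":0,"ty":0,"tz":-0.005,"rx":0,"ry":0,"rz":0,"fingers":-1}]' 70
python3 -m crank '[{"tx":0,"ty":0,"tz":-0.004,"rx":0,"ry":0,"rz":0,"fingers":-1},{"tx":0,"ty":0,"tz":-0.004,"rx":0,"ry":0,"rz":0,"fingers":-1}]' 70
```

```text
clock: 6.12
tcp_pos: [0.5768, -0.1312, 0.194]
orientation: [3.141, -0.0, 0.925]
wrist_force: [-0.2, -0.9, -5.2]
grip_width: 0.022
clock: 6.38
tcp_pos: [0.5767, -0.1316, 0.1859]
orientation: [3.141, -0.0, 0.925]
wrist_force: [-0.5, -0.3, -5.9]
grip_width: 0.022
```

```bash
python3 -m crank '[{"tx":0,"ty":0,"tz":-0.004,"rx":0,"ry":0,"rz":0,"fingers":-1},{"tx":0,"ty":0,"tz":-0.004,"rx":0,"ry":0,"rz":0,"fingers":-1}]' 70
python3 -m crank '[{"tx":0,"ty":0,"tz":-0.002,"rx":0,"ry":0,"rz":0,"fingers":-1},{"tx":0,"ty":0,"tz":-0.001,"rx":0,"ry":0,"rz":0,"fingers":-1}]' 70
```

```text
clock: 6.62
tcp_pos: [0.5767, -0.1316, 0.1776]
orientation: [3.141, -0.0, 0.925]
wrist_force: [-0.5, 0.1, -5.8]
grip_width: 0.0221
clock: 6.88
tcp_pos: [0.5766, -0.1316, 0.1747]
orientation: [3.142, 0.0, 0.925]
wrist_force: [-0.5, 0.2, -5.6]
grip_width: 0.022
```

```bash
python3 -m crank '[{"tx":0,"ty":0,"tz":-0.001,"rx":0,"ry":0,"rz":0,"fingers":-1},{"tx":0,"ty":0,"tz":0,"rx":0,"ry":0,"rz":0,"fingers":-1}]' 70
python3 -m crank '[{"tx":0,"ty":0,"tz":-0.001,"rx":0,"ry":0,"rz":0,"fingers":-1},{"tx":0,"ty":0,"tz":0,"rx":0,"ry":0,"rz":0,"fingers":-1}]' 70
```

```text
clock: 7.12
tcp_pos: [0.5767, -0.1316, 0.174]
orientation: [3.141, -0.0, 0.925]
wrist_force: [0.5, -0.3, -5.4]
grip_width: 0.0219
clock: 7.38
tcp_pos: [0.5768, -0.1315, 0.1735]
orientation: [3.141, -0.0, 0.925]
wrist_force: [-0.5, -0.1, -1.7]
grip_width: 0.0219
```

```bash
python3 -m crank '[{"tx":0,"ty":0,"tz":0,"rx":0,"ry":0,"rz":0,"fingers":0},{"tx":0,"ty":0,"tz":0,"rx":0,"ry":0,"rz":0,"fingers":0.2},{"tx":0,"ty":0,"tz":0,"rx":0,"ry":0,"rz":0,"fingers":0.3},{"tx":0,"ty":0,"tz":0,"rx":0,"ry":0,"rz":0,"fingers":0.3}]' 70
python3 - <<'E'
from key import *
s=cam("scene");crop(s,120,60,140,160,3.7,"pics/s6.png")
c=cam("top");crop(c,260,170,120,100,5,"pics/t6.png")
E
```

```text
clock: 7.88
tcp_pos: [0.5767, -0.1316, 0.173]
orientation: [3.141, -0.0, 0.925]
wrist_force: [0.5, -0.1, -0.5]
grip_width: 0.0552
```

View pics/s6.png

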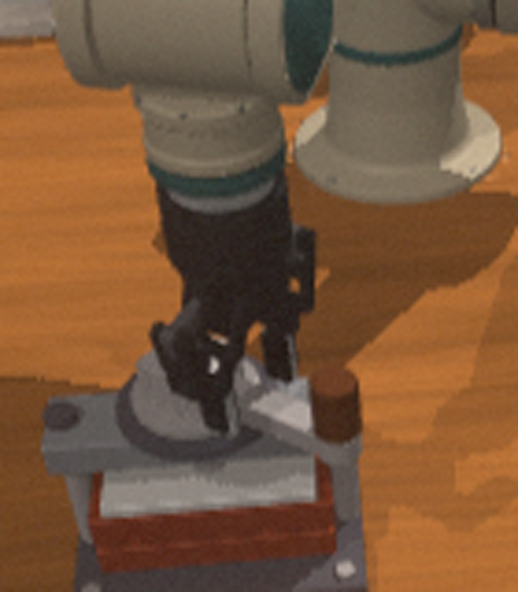

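```bash
python3 -m crank '[{"tx":0,"ty":0,"tz":0.02,"rx":0,"ry":0,"rz":0,"fingers":0.6},{"tx":0,"ty":0,"tz":0.03,"rx":0,"ry":0,"rz":0,"fingers":0.8},{"tx":0,"ty":0,"tz":0.04,"rx":0,"ry":0,"rz":0,"fingers":0.8},{"tx":0.014,"ty":0.018,"tz":0,"rx":0,"ry":0,"rz":0,"fingers":0.8},{"tx":0.014,"ty":0.018,"tz":0,"rx":0,"ry":0,"rz":0,"fingers":0.8},{"tx":0.013,"ty":0.018,"tz":0,"rx":0,"ry":0,"rz":0,"fingers":0.8},{"tx":0,"ty":0,"tz":0,"rx":0,"ry":0,"rz":0,"fingers":0.8}]' 60
python3 - <<'E'
from key import *
s=cam("scene");crop(s,120,60,140,160,3.7,"pics/s7.png")
st=telemetry.get_state();print(st["tcp_pos"],st["orientation"])
P=cloud(s);ok=s["depth"]>0
ax=np.array([.5455,-.172]);yaw=.925
R=np.array([[np.cos(yaw),np.sin(yaw)],[-np.sin(yaw),np.cos(yaw)]])
L=P.copy();L[...,:2]=(P[...,:2]-ax)@R.T;L=L*1000
for n,a,b,lo in(("hubtop",-30,27,160),("arm",30,100,150),("knob",98,142,170)):
    m=ok&(L[...,0]>a)&(L[...,0]<b)&(abs(L[...,1])<32)&(L[...,2]>lo)&(L[...,2]<212)
    q=L[m];print(n,len(q),np.percentile(q,[2,50,98],axis=0).round(1))
    if n!="knob":
      for x in range(a,b,8):
        w=q[(q[:,0]>=x)&(q[:,0]<x+8)]
        if len(w)>3:print(x,len(w),np.percentile(w[:,2],[50,90]).round(1))
E
```

```text
clock: 8.85
tcp_pos: [0.6182, -0.0755, 0.2611]
orientation: [-3.139, 0.001, 0.928]
wrist_force: [-0.5, -0.2, -1.0]
grip_width: 0.0767
[ 0.61784272 -0.07654208  0.26144475] [-3.13978936e+00  1.20631583e-03  9.26427657e-01]
hubtop 408 [[-25.2 -27.9 160.9]
 [  3.   -7.4 175. ]
 [ 24.9  21.6 178.8]]
-30 25 [175.9 177.8]
-22 71 [176.  178.6]
-14 42 [174.7 177.8]
-6 57 [174.2 177.2]
2 52 [174.6 177.5]
10 46 [176.7 178.3]
18 112 [171.6 177.7]
arm 267 [[ 32.3 -15.4 150.8]
 [ 65.3  -9.3 164. ]
 [ 97.5   8.7 167. ]]
30 25 [164.5 165.5]
38 33 [164.2 165.9]
46 31 [164.4 166.5]
54 32 [164.  165.8]
62 31 [164.  165.7]
70 34 [163.8 166.8]
78 31 [163.5 165.4]
86 34 [163.9 166.4]
94 16 [163.5 165.9]
knob 248 [[107.5 -18.3 171.3]
 [125.2 -10.5 197.7]
 [135.    8.7 208.3]]
```

View pics/s7.png

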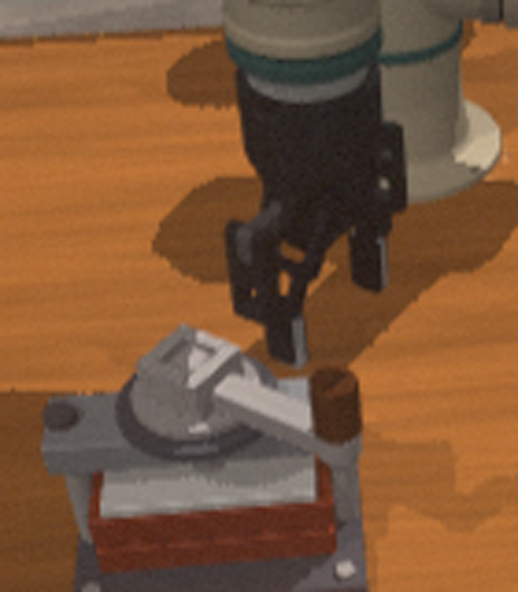

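```bash
python3 -m crank '[{"tx":0,"ty":0,"tz":-0.03,"rx":0,"ry":0,"rz":0,"fingers":0.8},{"tx":0,"ty":0,"tz":-0.025,"rx":0,"ry":0,"rz":0,"fingers":0.8},{"tx":0,"ty":0,"tz":-0.015,"rx":0,"ry":0,"rz":0,"fingers":0.8},{"tx":0,"ty":0,"tz":0,"rx":0,"ry":0,"rz":0,"fingers":0.8}]' 40
python3 -m crank '[{"tx":0,"ty":0,"tz":0,"rx":0,"ry":0,"rz":0,"fingers":-1},{"tx":0,"ty":0,"tz":0,"rx":0,"ry":0,"rz":0,"fingers":-1},{"tx":0,"ty":0,"tz":0,"rx":0,"ry":0,"rz":0,"fingers":-1},{"tx":0,"ty":0,"tz":0,"rx":0,"ry":0,"rz":0,"fingers":-1}]' 40
python3 - <<'E'
from key import *
s=cam("scene");crop(s,120,60,140,160,3.7,"pics/s8.png")
st=telemetry.get_state();print(st)
E
```

```text
clock: 9.4
tcp_pos: [0.6171, -0.0778, 0.1917]
orientation: [-3.14, 0.001, 0.924]
wrist_force: [-0.3, -0.8, 0.7]
grip_width: 0.0771
clock: 9.9
tcp_pos: [0.618, -0.0774, 0.1937]
orientation: [3.14, -0.001, 0.925]
wrist_force: [0.1, 1.5, 3.0]
grip_width: 0.0305
{'clock': 9.95, 'q': array([-1.83967688e-01,  3.48922673e-01,  1.17528436e+00,  2.28807107e-04,
        1.61571968e+00,  4.61807076e-01]), 'dq': array([ 0.00095272,  0.00168507,  0.00160111,  0.00199019, -0.00260674,
        0.00011355]), 'joint_efforts': array([-1.02888510e+00, -4.77320337e+01, -3.39331591e+01, -3.35257603e-01,
        1.59095968e-01,  2.74513026e-03]), 'tcp_pos': array([ 0.61797845, -0.07739412,  0.19365998]), 'orientation': array([ 3.14020306e+00, -9.46905500e-04,  9.25032686e-01]), 'wrist_force': array([1.6345946 , 1.89055451, 3.4082588 ]), 'ft_torque': array([ 0.12554879, -0.11969159, -0.00876643]), 'grip_width': 0.030919999945591334}
```

View pics/s8.png

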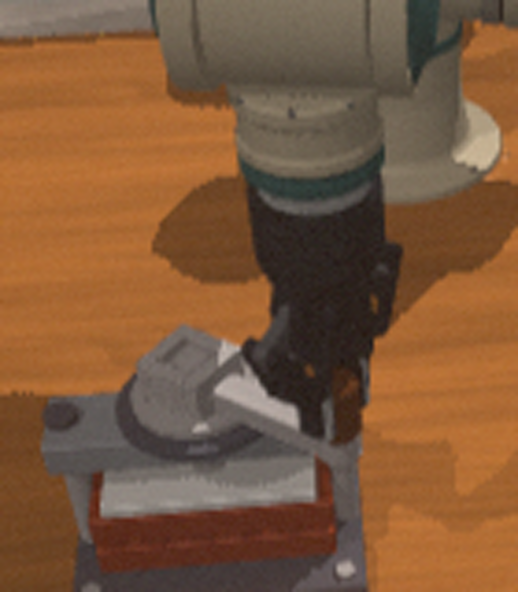

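```bash
cat > arc.py <<'E'
import sys,numpy as np
a0=float(sys.argv[1]);d=float(sys.argv[2]);n=int(sys.argv[3])
a=a0-d*np.arange(n+1);p=120*np.c_[np.cos(a),np.sin(a)]
for x,y in np.diff(p,axis=0).round(1): print(x,y)
E
python3 arc.py .92 .06 8
```

```text
5.6 -4.5
5.3 -4.9
5.0 -5.2
4.7 -5.5
4.4 -5.7
4.0 -6.0
3.6 -6.2
3.3 -6.4
```

```bash
python3 -m crank '[{"tx":0.0056,"ty":-0.0045,"tz":0,"rx":0,"ry":0,"rz":-0.06,"fingers":-1},{"tx":0.0053,"ty":-0.0049,"tz":0,"rx":0,"ry":0,"rz":-0.06,"fingers":-1}]' 40
python3 - <<'E'
from bench import telemetry
s=telemetry.get_state();print(s["wrist_force"].round(2),s["ft_torque"].round(3))
E
python3 -m crank '[{"tx":0.005,"ty":-0.0052,"tz":0,"rx":0,"ry":0,"rz":-0.06,"fingers":-1},{"tx":0.0047,"ty":-0.0055,"tz":0,"rx":0,"ry":0,"rz":-0.06,"fingers":-1}]' 40
python3 - <<'E'
from h import *
st=telemetry.get_state();print(st["wrist_force"].round(2),st["ft_torque"].round(3))
s=cam("scene");crop(s,120,60,140,160,3.7,"pics/s9.png")
E
```

```text
clock: 10.2
tcp_pos: [0.6285, -0.0864, 0.1934]
orientation: [-3.141, -0.0, 0.803]
wrist_force: [-1.8, 2.8, 2.5]
grip_width: 0.0311
[-1.83  2.85  2.47] [ 0.476  0.518 -0.264]
clock: 10.45
tcp_pos: [0.6382, -0.097, 0.1933]
orientation: [-3.14, -0.0, 0.683]
wrist_force: [-1.2, 5.0, 3.3]
grip_width: 0.0309
[-1.15  5.02  3.27] [ 0.617  0.482 -0.298]
```

View pics/s9.png

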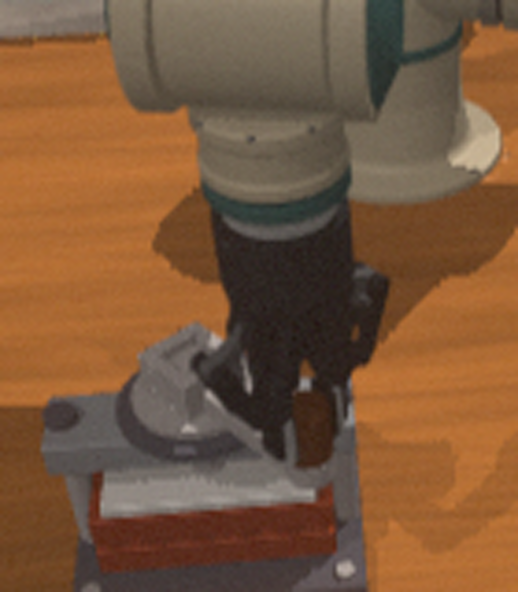

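```bash
cat > m.py <<'E'
from bench import telemetry
import numpy as np
s=telemetry.get_state();F=s["wrist_force"];r=s["tcp_pos"][:2]-[.5455,-.172]
print("ang %.3f r %.4f yaw %.3f M %.2f F %s Mz %.2f w %.4f"%(np.arctan2(r[1],r[0]),np.hypot(*r),s["orientation"][2],r[0]*F[1]-r[1]*F[0]+s["ft_torque"][2],F.round(1),s["ft_torque"][2],s["grip_width"]))
E
python3 m.py; python3 arc.py .68 .03 12
python3 -m crank '[{"tx":0.0022,"ty":-0.0028,"tz":0,"rx":0,"ry":0,"rz":-0.03,"fingers":-1},{"tx":0.0022,"ty":-0.0029,"tz":0,"rx":0,"ry":0,"rz":-0.03,"fingers":-1}]' 40 >/dev/null; python3 m.py
python3 -m crank '[{"tx":0.0021,"ty":-0.0029,"tz":0,"rx":0,"ry":0,"rz":-0.03,"fingers":-1}]' 40 >/dev/null; python3 m.py
```

```text
ang 0.674 r 0.1192 yaw 0.680 M 0.07 F [-0.9  4.5  2.9] Mz -0.41 w 0.0313
2.2 -2.8
2.1 -2.9
2.0 -3.0
2.0 -3.0
1.9 -3.1
1.8 -3.1
1.7 -3.2
1.6 -3.2
1.5 -3.3
1.4 -3.3
1.3 -3.4
1.2 -3.4
ang 0.618 r 0.1192 yaw 0.624 M 0.16 F [-0.9  4.7  5. ] Mz -0.35 w 0.0306
ang 0.587 r 0.1193 yaw 0.594 M 0.28 F [-1.4  5.8  5.1] Mz -0.39 w 0.0310
```

```bash

python3 -m crank '[{"tx":0.002,"ty":-0.003,"tz":0,"rx":0,"ry":0,"rz":-0.03,"fingers":-1}]' 40 >/dev/null; python3 m.py
python3 -m crank '[{"tx":0.0019,"ty":-0.0031,"tz":0,"rx":0,"ry":0,"rz":-0.03,"fingers":-1}]' 40 >/dev/null; python3 m.py
```

```text
ang 0.556 r 0.1193 yaw 0.563 M 0.13 F [-1.3  4.5  4.6] Mz -0.41 w 0.0308
ang 0.526 r 0.1193 yaw 0.533 M 0.10 F [-0.4  4.8  4.1] Mz -0.42 w 0.0308
```

```bash

python3 -m crank '[{"tx":0.0018,"ty":-0.0031,"tz":0,"rx":0,"ry":0,"rz":-0.03,"fingers":-1}]' 40 >/dev/null; python3 m.py
python3 -m crank '[{"tx":0.0017,"ty":-0.0032,"tz":0,"rx":0,"ry":0,"rz":-0.03,"fingers":-1}]' 40 >/dev/null; python3 m.py
```

```text
ang 0.496 r 0.1193 yaw 0.503 M 0.19 F [-1.3  5.3  4.4] Mz -0.44 w 0.0309
ang 0.465 r 0.1193 yaw 0.473 M 0.20 F [-1.5  5.   5.1] Mz -0.41 w 0.0310
```

```bash

python3 -m crank '[{"tx":0.0016,"ty":-0.0032,"tz":0,"rx":0,"ry":0,"rz":-0.03,"fingers":-1}]' 40 >/dev/null; python3 m.py
```

```text
ang 0.435 r 0.1194 yaw 0.443 M 0.15 F [-2.2  4.8  5.4] Mz -0.48 w 0.0312
```

```bash

python3 -m crank '[{"tx":0.0015,"ty":-0.0033,"tz":0,"rx":0,"ry":0,"rz":-0.03,"fingers":-1}]' 40 >/dev/null; python3 m.py
```

```text
ang 0.404 r 0.1193 yaw 0.413 M 0.19 F [-2.3  4.5  4.5] Mz -0.41 w 0.0310
```

```bash
python3 arc.py .404 .03 16
python3 -m crank '[{"tx":0.0014,"ty":-0.0033,"tz":0,"rx":0,"ry":0,"rz":-0.03,"fingers":-1}]' 40 >/dev/null; python3 m.py
python3 - <<'E'
from h import *
s=cam("scene");crop(s,140,120,90,70,8,"pics/s10.png")
c=cam("top");crop(c,270,170,100,100,6,"pics/t10.png")
E
```

```text
1.4 -3.3
1.3 -3.4
1.2 -3.4
1.1 -3.4
1.0 -3.5
0.9 -3.5
0.7 -3.5
0.6 -3.5
0.5 -3.6
0.4 -3.6
0.3 -3.6
0.2 -3.6
0.1 -3.6
-0.0 -3.6
-0.1 -3.6
-0.2 -3.6
ang 0.373 r 0.1194 yaw 0.383 M 0.07 F [-1.7  3.9  5.3] Mz -0.45 w 0.0307
```

View pics/s10.png

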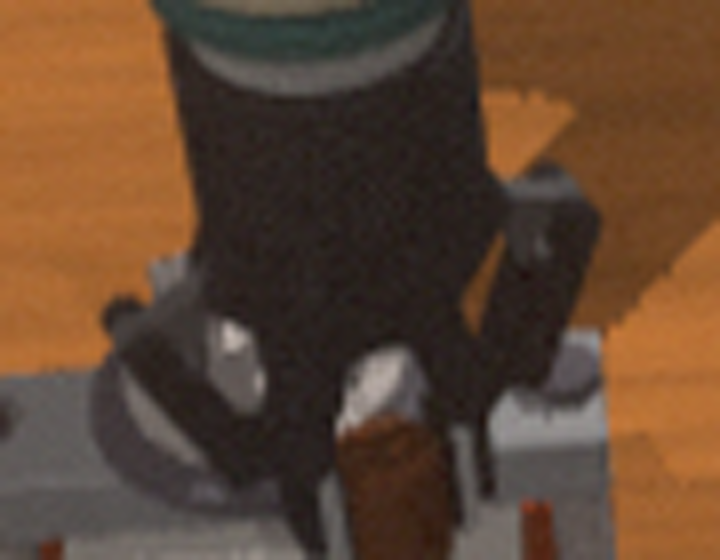

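View pics/t10.png

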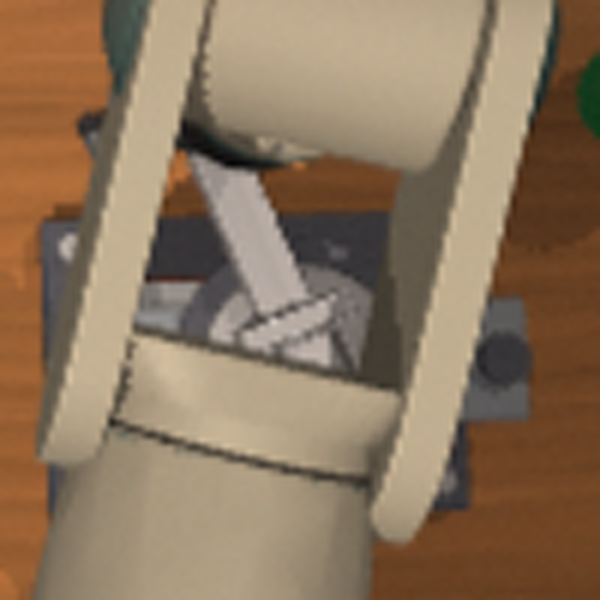

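The key follows the knob (arm visible in the top crop at (250,240), hub still flat on the disc). Continuing.

```bash

python3 -m crank '[{"tx":0.0013,"ty":-0.0034,"tz":0,"rx":0,"ry":0,"rz":-0.03,"fingers":-1}]' 40 >/dev/null; python3 m.py
```

```text
ang 0.342 r 0.1194 yaw 0.354 M 0.27 F [-1.3  4.7  4.8] Mz -0.31 w 0.0316
```

```bash

python3 -m crank '[{"tx":0.0012,"ty":-0.0034,"tz":0,"rx":0,"ry":0,"rz":-0.03,"fingers":-1}]' 40 >/dev/null; python3 m.py
```

```text
ang 0.311 r 0.1194 yaw 0.323 M 0.22 F [-1.4  4.5  5. ] Mz -0.34 w 0.0309
```

```bash

python3 -m crank '[{"tx":0.0011,"ty":-0.0034,"tz":0,"rx":0,"ry":0,"rz":-0.03,"fingers":-1}]' 40 >/dev/null; python3 m.py
```

```text
ang 0.281 r 0.1194 yaw 0.293 M 0.22 F [-1.9  4.3  4.6] Mz -0.34 w 0.0310
```

```bash

python3 -m crank '[{"tx":0.001,"ty":-0.0035,"tz":0,"rx":0,"ry":0,"rz":-0.03,"fingers":-1}]' 40 >/dev/null; python3 m.py
```

```text
ang 0.250 r 0.1195 yaw 0.263 M 0.25 F [-1.8  4.9  5. ] Mz -0.37 w 0.0308
```

```bash

python3 -m crank '[{"tx":0.0009,"ty":-0.0035,"tz":0,"rx":0,"ry":0,"rz":-0.03,"fingers":-1}]' 40 >/dev/null; python3 m.py
```

```text
ang 0.220 r 0.1195 yaw 0.233 M 0.10 F [-2.1  3.6  4.2] Mz -0.38 w 0.0310
```

```bash

python3 -m crank '[{"tx":0.0007,"ty":-0.0035,"tz":0,"rx":0,"ry":0,"rz":-0.03,"fingers":-1}]' 40 >/dev/null; python3 m.py
```

```text
ang 0.190 r 0.1195 yaw 0.203 M 0.22 F [-3.1  4.2  4.3] Mz -0.35 w 0.0312
```

```bash

python3 -m crank '[{"tx":0.0006,"ty":-0.0035,"tz":0,"rx":0,"ry":0,"rz":-0.03,"fingers":-1}]' 40 >/dev/null; python3 m.py
```

```text
ang 0.160 r 0.1195 yaw 0.173 M 0.14 F [-2.7  3.5  4. ] Mz -0.32 w 0.0309
```

```bash

python3 -m crank '[{"tx":0.0005,"ty":-0.0036,"tz":0,"rx":0,"ry":0,"rz":-0.03,"fingers":-1}]' 40 >/dev/null; python3 m.py
```

```text
ang 0.130 r 0.1194 yaw 0.143 M 0.08 F [-1.3  3.6  5. ] Mz -0.37 w 0.0315
```

```bash

python3 -m crank '[{"tx":0.0004,"ty":-0.0036,"tz":0,"rx":0,"ry":0,"rz":-0.03,"fingers":-1}]' 40 >/dev/null; python3 m.py
```

```text
ang 0.100 r 0.1194 yaw 0.113 M 0.17 F [-1.5  4.2  4.8] Mz -0.34 w 0.0309
```

```bash

python3 -m crank '[{"tx":0.0003,"ty":-0.0036,"tz":0,"rx":0,"ry":0,"rz":-0.03,"fingers":-1}]' 40 >/dev/null; python3 m.py
```

```text
ang 0.070 r 0.1195 yaw 0.083 M 0.20 F [-1.9  4.8  4.1] Mz -0.39 w 0.0312
```

```bash

python3 -m crank '[{"tx":0.0002,"ty":-0.0036,"tz":0,"rx":0,"ry":0,"rz":-0.03,"fingers":-1}]' 40 >/dev/null; python3 m.py
```

```text
ang 0.040 r 0.1194 yaw 0.053 M 0.21 F [-1.1  5.1  3.7] Mz -0.40 w 0.0311
```

```bash

python3 -m crank '[{"tx":0.0001,"ty":-0.0036,"tz":0,"rx":0,"ry":0,"rz":-0.03,"fingers":-1}]' 40 >/dev/null; python3 m.py
```

```text
ang 0.010 r 0.1195 yaw 0.023 M 0.17 F [-1.2  4.9  4.1] Mz -0.42 w 0.0309
```

```bash

python3 -m crank '[{"tx":0,"ty":-0.0024,"tz":0,"rx":0,"ry":0,"rz":-0.02,"fingers":-1}]' 40 >/dev/null; python3 m.py
```

```text
ang -0.011 r 0.1194 yaw 0.003 M 0.20 F [-0.9  4.3  3.8] Mz -0.31 w 0.0311
```

```bash

python3 -m crank '[{"tx":0,"ty":-0.0024,"tz":0,"rx":0,"ry":0,"rz":-0.02,"fingers":-1}]' 40 >/dev/null; python3 m.py
```

```text
ang -0.030 r 0.1195 yaw -0.016 M 0.20 F [-1.3  5.3  3.9] Mz -0.43 w 0.0308
```

```bash

python3 -m crank '[{"tx":-0.0001,"ty":-0.0024,"tz":0,"rx":0,"ry":0,"rz":-0.02,"fingers":-1}]' 40 >/dev/null; python3 m.py
```

```text
ang -0.047 r 0.1195 yaw -0.036 M 0.26 F [-1.2  5.9  4.6] Mz -0.44 w 0.0306
```

```bash

python3 -m crank '[{"tx":-0.0001,"ty":-0.0024,"tz":0,"rx":0,"ry":0,"rz":-0.02,"fingers":-1}]' 40 >/dev/null; python3 m.py
```

```text
ang -0.066 r 0.1196 yaw -0.056 M 0.22 F [-0.6  6.1  4.2] Mz -0.50 w 0.0307
```

```bash

python3 -m crank '[{"tx":-0.0002,"ty":-0.0024,"tz":0,"rx":0,"ry":0,"rz":-0.02,"fingers":-1}]' 40 >/dev/null; python3 m.py
```

```text
ang -0.086 r 0.1197 yaw -0.076 M 0.32 F [1.1 5.5 3.8] Mz -0.35 w 0.0310
```

```bash

python3 -m crank '[{"tx":-0.0002,"ty":-0.0024,"tz":0,"rx":0,"ry":0,"rz":-0.02,"fingers":-1}]' 40 >/dev/null; python3 m.py
```

```text
ang -0.107 r 0.1198 yaw -0.096 M 0.35 F [0.3 5.5 3.6] Mz -0.32 w 0.0313
```

```bash

python3 -m crank '[{"tx":-0.0003,"ty":-0.0024,"tz":0,"rx":0,"ry":0,"rz":-0.02,"fingers":-1}]' 40 >/dev/null; python3 m.py
```

```text
ang -0.127 r 0.1199 yaw -0.116 M 0.31 F [1.2 4.8 4.9] Mz -0.28 w 0.0313
```

```bash

python3 - <<'E'
from h import *
s=cam("scene");crop(s,140,130,90,70,8,"pics/s11.png")
c=cam("top");crop(c,270,170,100,100,6,"pics/t11.png")
E
python3 m.py
```

```text
ang -0.127 r 0.1199 yaw -0.116 M 0.31 F [1.5 4.9 4.3] Mz -0.30 w 0.0307
```

View pics/s11.png

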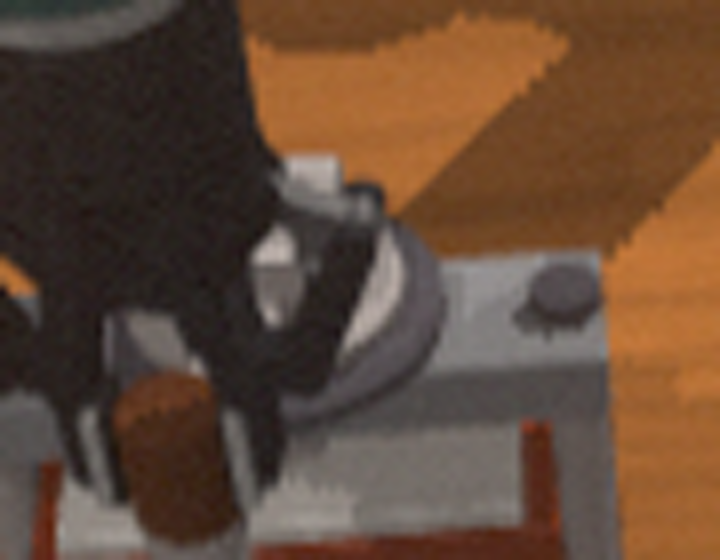

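View pics/t11.png

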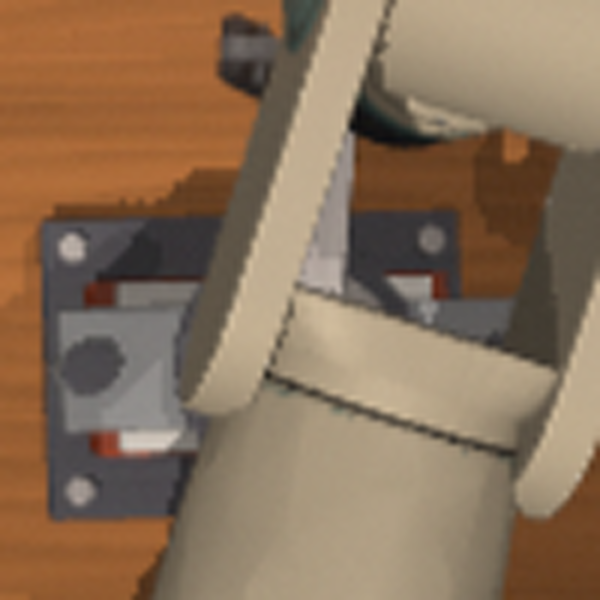

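```bash

python3 -m crank '[{"tx":-0.0003,"ty":-0.0024,"tz":0,"rx":0,"ry":0,"rz":-0.02,"fingers":-1}]' 40 >/dev/null; python3 m.py
```

```text
ang -0.144 r 0.1199 yaw -0.135 M 0.58 F [-0.   6.4  4.7] Mz -0.18 w 0.0311
```

```bash

python3 -m crank '[{"tx":-0.0004,"ty":-0.0024,"tz":0,"rx":0,"ry":0,"rz":-0.02,"fingers":-1}]' 40 >/dev/null; python3 m.py
```

```text
ang -0.163 r 0.1199 yaw -0.155 M 0.84 F [1.1 6.9 4.2] Mz -0.00 w 0.0309
```

```bash

python3 -m crank '[{"tx":-0.0002,"ty":-0.0018,"tz":0,"rx":0,"ry":0,"rz":-0.015,"fingers":-1}]' 40 >/dev/null; python3 m.py
```

```text
ang -0.178 r 0.1199 yaw -0.170 M 0.86 F [-0.4  7.   3.6] Mz 0.03 w 0.0312
```

```bash

python3 -m crank '[{"tx":-0.0003,"ty":-0.0018,"tz":0,"rx":0,"ry":0,"rz":-0.015,"fingers":-1}]' 40 >/dev/null; python3 m.py
```

```text
ang -0.192 r 0.1199 yaw -0.184 M 0.93 F [0.1 7.1 3.8] Mz 0.10 w 0.0309
```

```bash

python3 -m crank '[{"tx":-0.0003,"ty":-0.0012,"tz":0,"rx":0,"ry":0,"rz":-0.01,"fingers":-1}]' 40 >/dev/null; python3 m.py
```

```text
ang -0.202 r 0.1199 yaw -0.194 M 0.92 F [0.8 7.5 4.4] Mz 0.03 w 0.0312
```

```bash

python3 -m crank '[{"tx":-0.0002,"ty":-0.0012,"tz":0,"rx":0,"ry":0,"rz":-0.01,"fingers":-1}]' 40 >/dev/null; python3 m.py
```

```text
ang -0.213 r 0.1199 yaw -0.204 M 0.70 F [0.8 6.2 4.2] Mz -0.05 w 0.0306
```

```bash

python3 -m crank '[{"tx":-0.0002,"ty":-0.0012,"tz":0,"rx":0,"ry":0,"rz":-0.01,"fingers":-1}]' 40 >/dev/null; python3 m.py
```

```text
ang -0.225 r 0.1199 yaw -0.215 M 0.58 F [-0.9  6.1  4.6] Mz -0.11 w 0.0312
```

```bash

python3 -m crank '[{"tx":-0.0003,"ty":-0.0012,"tz":0,"rx":0,"ry":0,"rz":-0.01,"fingers":-1}]' 40 >/dev/null; python3 m.py
```

```text
ang -0.238 r 0.1199 yaw -0.225 M 0.31 F [-0.4  5.3  4.2] Mz -0.29 w 0.0309
```

```bash

python3 -m crank '[{"tx":-0.0003,"ty":-0.0012,"tz":0,"rx":0,"ry":0,"rz":-0.01,"fingers":-1}]' 40 >/dev/null; python3 m.py
```

```text
ang -0.253 r 0.1199 yaw -0.236 M -0.13 F [0.  3.3 4.8] Mz -0.52 w 0.0310
```

```bash

python3 -m crank '[{"tx":0,"ty":0,"tz":0,"rx":0,"ry":0,"rz":0,"fingers":-1}]' 40 >/dev/null; python3 m.py
python3 - <<'E'
from h import *
s=cam("scene");crop(s,120,130,100,80,7,"pics/s12.png")
c=cam("top");crop(c,270,170,100,100,6,"pics/t12.png")
E
python3 m.py
```

```text
ang -0.256 r 0.1201 yaw -0.236 M -0.16 F [0.9 2.9 4.7] Mz -0.52 w 0.0308
ang -0.255 r 0.1201 yaw -0.236 M -0.12 F [1.3 2.6 5.1] Mz -0.46 w 0.0313
```

View pics/s12.png

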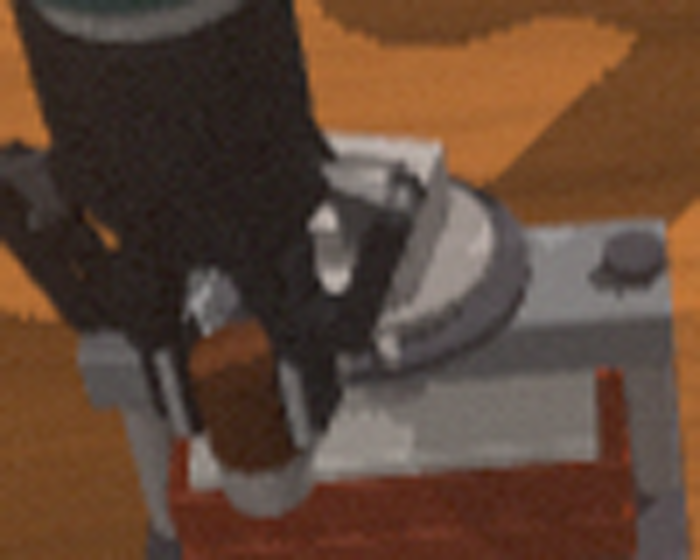

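View pics/t12.png

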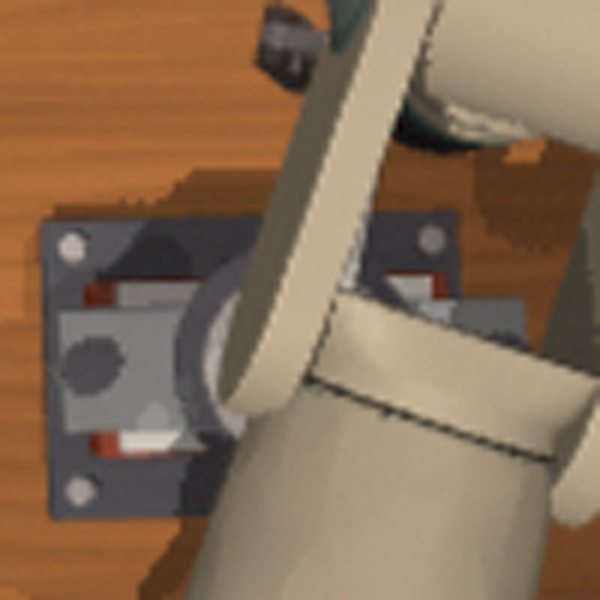

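```bash

python3 -m crank '[{"tx":-0.0003,"ty":-0.0012,"tz":0,"rx":0,"ry":0,"rz":-0.01,"fingers":-1}]' 40 >/dev/null; python3 m.py
python3 -m crank '[{"tx":-0.0003,"ty":-0.0012,"tz":0,"rx":0,"ry":0,"rz":-0.01,"fingers":-1},{"tx":0,"ty":0,"tz":0,"rx":0,"ry":0,"rz":0,"fingers":-1}]' 40 >/dev/null; python3 m.py;python3 m.py
```

```text
ang -0.263 r 0.1200 yaw -0.246 M -0.05 F [1.8 2.  5.2] Mz -0.34 w 0.0309
ang -0.272 r 0.1201 yaw -0.255 M 0.12 F [2.8 3.5 4.4] Mz -0.38 w 0.0312
ang -0.272 r 0.1201 yaw -0.255 M 0.12 F [2.8 3.5 4.4] Mz -0.38 w 0.0312
```

```bash

python3 - <<'E'
from h import *
s=cam("scene");crop(s,140,150,70,50,10,"pics/s13.png")
def ang(uv,z,ax=(.5465,-.173)):
    p=onplane(s,uv,z)[0];r=p[:2]-ax;return np.arctan2(r[1],r[0]),np.hypot(*r)
# initial white mark in s2.png (12x, offset 145,150)
print(ang([145+530/12,150+278/12],.141),ang([145+480/12,150+240/12],.149))
print(ang([120+388/7,130+347/7],.141))
E
```

```text
(np.float64(0.9670273626976458), np.float64(0.04987246408716222)) (np.float64(0.9134612347728169), np.float64(0.04002404604878401))
(np.float64(0.15655862512021496), np.float64(0.048783978825597506))
```

View pics/s13.png

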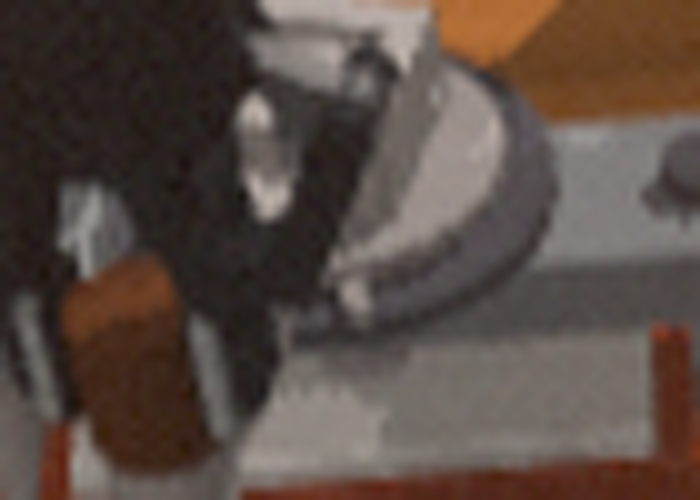

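Torque peaked near 0.95 N m, dropped to nothing at the expected distance, and the collar mark lags the key by about 0.26–0.29 rad. This indicates the click happened, so I'm releasing and checking.

```bash
python3 -m crank '[{"tx":0,"ty":0,"tz":0,"rx":0,"ry":0,"rz":0,"fingers":0},{"tx":0,"ty":0,"tz":0,"rx":0,"ry":0,"rz":0,"fingers":0.4},{"tx":0,"ty":0,"tz":0,"rx":0,"ry":0,"rz":0,"fingers":0.8},{"tx":0,"ty":0,"tz":0,"rx":0,"ry":0,"rz":0,"fingers":0.8},{"tx":0,"ty":0,"tz":0.02,"rx":0,"ry":0,"rz":0,"fingers":0.8},{"tx":0,"ty":0,"tz":0.04,"rx":0,"ry":0,"rz":0,"fingers":0.8},{"tx":0,"ty":0,"tz":0.05,"rx":0,"ry":0,"rz":0,"fingers":0.8},{"tx":0,"ty":0,"tz":0.03,"rx":0,"ry":0,"rz":0,"fingers":0.8}]' 40
python3 -m crank '[{"tx":-0.05,"ty":0.03,"tz":0.03,"rx":0,"ry":0,"rz":0,"fingers":0.8},{"tx":-0.04,"ty":0.04,"tz":0,"rx":0,"ry":0,"rz":0,"fingers":0.8},{"tx":-0.03,"ty":0.05,"tz":0,"rx":0,"ry":0,"rz":0,"fingers":0.8},{"tx":0,"ty":0.06,"tz":0,"rx":0,"ry":0,"rz":0,"fingers":0.8},{"tx":0,"ty":0.06,"tz":0,"rx":0,"ry":0,"rz":0,"fingers":0.8},{"tx":0,"ty":0.06,"tz":0,"rx":0,"ry":0,"rz":0,"fingers":0.8},{"tx":0,"ty":0,"tz":0,"rx":0,"ry":0,"rz":0,"fingers":0.8}]' 40
python3 - <<'E'
from h import *
s=cam("scene");crop(s,130,140,100,75,7,"pics/s14.png")
c=cam("top");crop(c,275,170,95,95,6,"pics/t14.png")
E
```

```text
clock: 17.1
tcp_pos: [0.6609, -0.2043, 0.3364]
orientation: [3.141, -0.004, -0.255]
wrist_force: [0.6, 0.1, -0.4]
grip_width: 0.0773
clock: 17.98
tcp_pos: [0.5427, 0.098, 0.3614]
orientation: [-3.141, 0.0, -0.249]
wrist_force: [-0.5, -1.4, -0.3]
grip_width: 0.0769
```

View pics/s14.png

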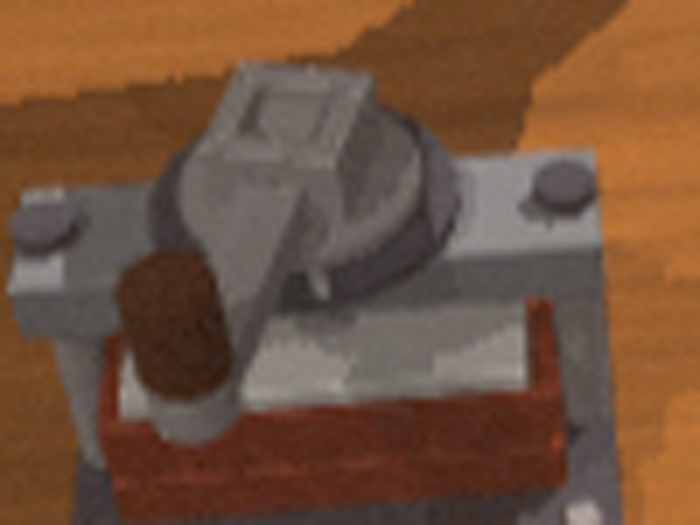

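View pics/t14.png

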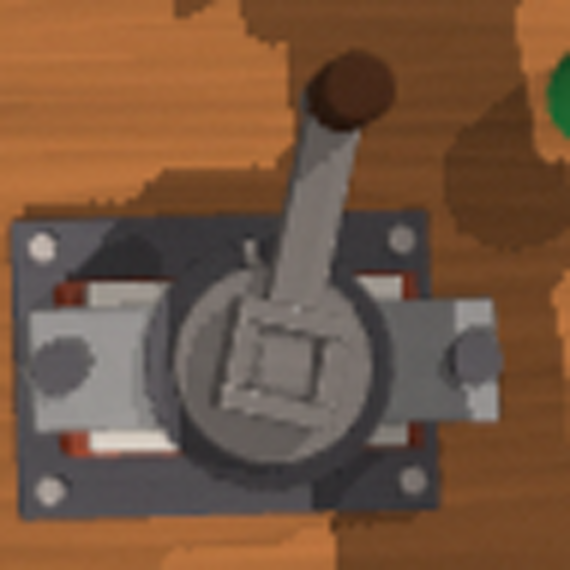

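```bash

python3 - <<'E'
from h import *
c=cam("top");s=cam("scene")
def en(im):
    l=im.astype(float);l=(l-40)*1.6;return np.clip(l,0,255).astype(np.uint8)
a=en(c["img"][200:260,295:345]);cv2.imwrite("pics/t15.png",cv2.resize(a[:,:,::-1].copy(),None,fx=10,fy=10,interpolation=cv2.INTER_CUBIC))
b=en(s["img"][145:190,150:200]);cv2.imwrite("pics/s15.png",cv2.resize(b[:,:,::-1].copy(),None,fx=12,fy=12,interpolation=cv2.INTER_CUBIC))
E
```

```text
(no output)
```

View pics/t15.png

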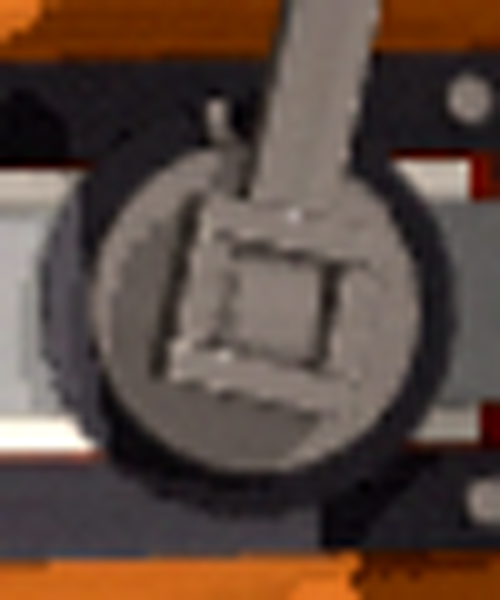

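View pics/s15.png

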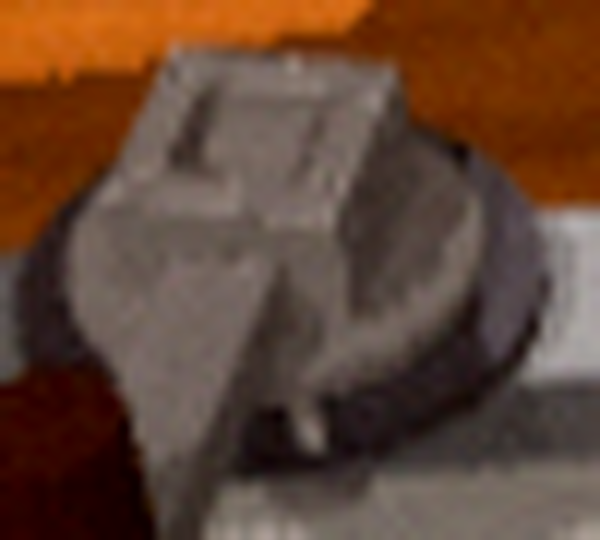

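```bash
python3 -m crank '[{"tx":-0.05,"ty":0.05,"tz":0,"rx":0,"ry":0,"rz":0,"fingers":0.8},{"tx":-0.05,"ty":0.06,"tz":0,"rx":0,"ry":0,"rz":0,"fingers":0.8},{"tx":-0.04,"ty":0.06,"tz":0,"rx":0,"ry":0,"rz":0,"fingers":0.8},{"tx":-0.03,"ty":0.06,"tz":0,"rx":0,"ry":0,"rz":0,"fingers":0.8},{"tx":-0.03,"ty":0.06,"tz":0,"rx":0,"ry":0,"rz":0,"fingers":0.8},{"tx":-0.03,"ty":0.06,"tz":0,"rx":0,"ry":0,"rz":0,"fingers":0.8},{"tx":0,"ty":0,"tz":0,"rx":0,"ry":0,"rz":0,"fingers":0.8},{"tx":0,"ty":0,"tz":0,"rx":0,"ry":0,"rz":0,"fingers":0.8}]' 40
python3 - <<'E'
from h import *
c=cam("top");s=cam("scene")
a=c["img"][200:260,295:345];cv2.imwrite("pics/t16.png",cv2.resize(a[:,:,::-1].copy(),None,fx=10,fy=10,interpolation=cv2.INTER_CUBIC))
P=cloud(c);ok=c["depth"]>0
m=ok&(P[...,2]>.2)&(P[...,2]<.215)&(P[...,0]>.6)&(P[...,0]<.72)&(abs(P[...,1]+.2)<.07)
k=cv2.minEnclosingCircle((onplane(c,np.argwhere(m)[:,::-1],.209)[:,:2]*1000).astype(np.float32));print("knob",k,m.sum())
r=np.array(k[0])/1000-[.5455,-.1725];print("key yaw",np.arctan2(r[1],r[0]),np.hypot(*r))
d=np.linalg.norm(P[...,:2]-[.5455,-.1725],axis=2)
m=ok&(d<.04)&(P[...,2]>.172)&(P[...,2]<.185);q=P[m];print("hub z",np.percentile(q[:,2],[5,50,95]),cv2.minAreaRect((q[:,:2]*1000).astype(np.float32)))
A=np.c_[q[:,:2]-q[:,:2].mean(0),np.ones(len(q))];print("hub slope",np.linalg.lstsq(A,q[:,2],rcond=None)[0])
dr=np.array([np.cos(-.24),np.sin(-.24)]);l=(P[...,:2]-[.5455,-.1725])@dr;t=(P[...,:2]-[.5455,-.1725])@[-dr[1],dr[0]]
m=ok&(l>.032)&(l<.1)&(abs(t)<.008)&(P[...,2]>.155)&(P[...,2]<.175);q=P[m];print("arm z slope",np.polyfit(l[m],q[:,2],1),m.sum())
# collar mark
def ang(c,uv,z,ax=(.5455,-.1725)):
    r=onplane(c,uv,z)[0][:2]-ax;return np.arctan2(r[1],r[0]),np.hypot(*r)
print("mark now top",ang(c,[295+21.8,200+11.8],.141),"start",ang(c,[290+14.5,200+19.5],.141),"pointer start",ang(c,[290+18.2,200+21.8],.149))
st=telemetry.get_state();print(st["tcp_pos"],st["clock"])
cv2.imwrite("pics/s16.png",s["img"][:,:,::-1])
E
```

```text
clock: 19.18
tcp_pos: [0.3415, 0.4053, 0.3614]
orientation: [3.141, -0.0, -0.257]
wrist_force: [-0.0, -0.1, -0.4]
grip_width: 0.0768
knob ((660.8601684570312, -202.67335510253906), 16.01314926147461) 124
key yaw -0.25582669111723827 0.11924093183373964
hub z [0.17371931 0.179276   0.18314495] ((551.0517578125, -174.96603393554688), (50.5439453125, 62.0251350402832), 75.06124877929688)
hub slope [-0.00652177 -0.00331176  0.17894978]
arm z slope [-0.02394192  0.16902415] 156
mark now top (np.float64(0.09726202710036312), np.float64(0.04909956255001104)) start (np.float64(0.9302819439308309), np.float64(0.048270130217868086)) pointer start (np.float64(0.9336060476338754), np.float64(0.03751275018712271))
[0.34176038 0.40485149 0.36168926] 19.275
```

View pics/t16.png

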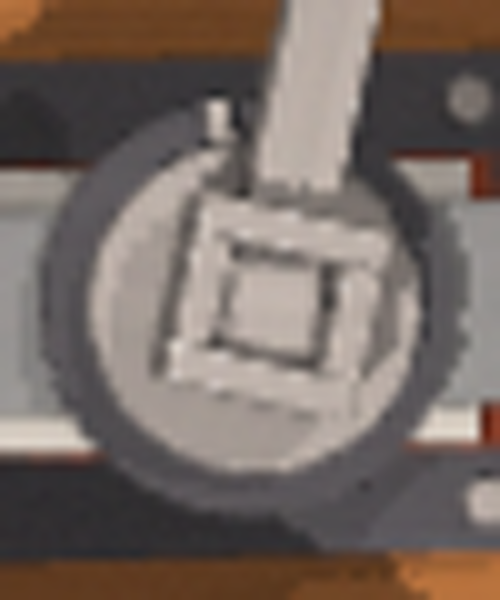

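View pics/s16.png

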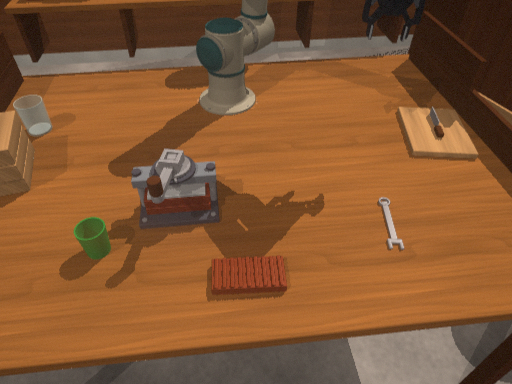

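The last pictures:
- **Key:** it lies flat on the disc, hub top at 179 mm, knob at yaw −0.256.
- **Clutch:** the collar's white mark, at t16 (218,118), is at about +0.10 to +0.16 rad. A post inside the hub can be no further back than about −0.13, so the disc is at least 0.22 rad ahead of the collar, past the 0.13 point.
- **Surroundings:** the spare mould, beaker and spanner are where they started, and the arm is clear.

Handing in.

```bash
python3 -c "
from bench import ctrl
print(ctrl.finish_job())"
```

```text
the job is handed in; nothing more can be done
None
```

I put the key on the screw's square head, let go, took it again by the knob and turned it clockwise until the clutch gave way. I then let go, leaving the key on the screw, and handed in at about 19.3 s of the 61 s.

- **Clutch:** torque at the screw rose to about 0.93 N m, a little under the stated 1.0–1.1. It fell to about −0.15 some 7 mm further on at the knob. I went on another 0.02 rad at near-zero torque (0.12 N m at the end), then stopped. After letting go, the key and collar mark put the disc at least 0.22 rad ahead of the collar, so it should have settled at 0.26. The disc's own pointer was hidden under the arm, so I did not see the click directly.
- **Key:** the hub's top is at 179 mm and the key looks seated and level. A fit along the arm gave a slope of about −0.02 rad, but the hub face shows under 0.01 and an earlier view showed the arm flat, so I took it as measurement noise.
- **Disagreement:** the collar mark lags the key about 0.12 rad more than the torque curve suggests. The collar may have slipped back a little when the clutch jumped; I did not confirm this.
- **Bystanders:** the spare mould, beaker and spanner look unmoved in the last picture.

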